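Cover the stones, then hold the drip lever at its third click

TASK

At the flat-lap, first slide the metal cover of the stone box fully shut over the compartment with the polished stones, so that no spray reaches them. Then take the black upright knob of the drip lever and swing the lever on from its closed stop by exactly three clicks, feeling them as you go and never pushing on into the fourth; the lever springs back if let go, so finish while still holding it at the third click. Leave everything else on the table where it is.

Things in the scene. Friction and masses are not known exactly. Their poses are not given: they have to be found in the camera images.
- stone_box: Wooden box fixed to the table, 120 (x) by 200 (y) by 38 mm high, origin under its centre, with low aluminium guide rails along its two long sides (tops 47 mm above the table). Its -y half is an open compartment, 30 mm deep, with five small polished stones; its +y half is solid and flat, and the open cover stands wholly or mostly over it.
- cover (a joint): Flat aluminium cover of the stone box, 106 (x) by 96 (y) by 5 mm, top face 43.5 mm above the table. Slide position in m: 0 is fully shut over the compartment (a hard stop), growing as it slides towards the box's +y, to 0.090 fully open; it starts at 0.055 to 0.088. Sliding friction about 1.5 N; it stays where it is left.
- cover_grip (a point): Middle of the cover's handle, 65.5 mm above the table: a dark steel upright bar on the cover's centre, 50 mm long along the box's x, 12 mm thick along its y, rising from the cover's top face (43.5 mm above the table) to 77 mm. Axes are the box's. Shutting moves it towards the box's -y by the value of joint cover.
- lap_unit: Flat-lap fixed to the table, origin under the drip lever's pivot: dark steel valve block (70x80x48 mm) under a round aluminium plate (radius 58) with seven small dots at the click positions; round black splash pan (200 mm across, 45 high) centred 150 mm along the unit's +x, steel disc inside; brass tube rising from the block at 30 mm along +x to 170 mm above the table, arching over the pan.
- lever_pivot (a point): Point on the drip lever's vertical pivot axis, 90 mm above the table, axes those of the lap unit. How the clicks feel: on the spring's steady push they add a ripple of about +-2 N at the knob; the push peaks a quarter of a pitch after a click position, is least a quarter of a pitch before the next one, and is half-way up again at that click position itself.
- lever_knob (a point): Axis of the lever's knob, 90 mm above the table, 90 mm from the pivot axis: black upright round knob, 18 mm diameter, from 64 to 112 mm above the table, at the end of a flat steel lever (14 mm wide, 57 to 64 mm above the table). At the closed stop it lies in the unit's direction (-0.878, +0.479) from the pivot; opening swings it anticlockwise seen from above, to the unit's -y.
- drip_lever (a joint): Angle of the drip lever in rad: 0 at the closed stop, growing anticlockwise seen from above to 1.32. Six clicks, 0.22 rad apart (20 mm of knob travel each); the third is at 0.66. A spring always drives it back to 0 (about 2.8 N at the knob at the closed stop, 3.7 N at the third click, with the click ripple told at lever_pivot on top); it never stays by itself.
- jar: Bystander: capped jar, 52 mm across, 55 mm high, beyond the stone box; leave alone. Origin under its centre.
- wax_bar: Bystander: brown wax bar, 30 by 60 by 18 mm, beyond the stone box; leave alone. Origin under its centre.
- dop_stick: Bystander: brass stick 90 mm long with a stone at one end, lying at the +y side of the lap unit's block; leave alone. Origin under its middle.
- steel_tin: Bystander: small steel bowl, 54 mm across, 30 mm high, at the -y side of the lap unit's block; leave alone. Origin under its centre.
- brush: Bystander: brush 150 mm long lying near the robot; leave alone.
- mug: Bystander: white mug, 76 mm across, 90 mm high, far right; leave alone. Origin under its centre.
Not all that is in view belongs to the job. What is shaped like the stone_box but red is not meant.

How it is judged:
By the outcome, as a careful person would: the job done as asked, in the order asked, and still so for the second after the job is handed in, while the arm keeps its last pose, push and grip.
It also fails if it takes over 54 s, if anything falls off the work surface, if the arm or the gripper's body presses on something with over 40 N, if the wrist force passes 120 N, or if a joint passes its speed limit or range.

ROBOT

A 7-joint arm with a two-finger parallel gripper is mounted at the origin on the work surface. World frame = base frame: x ahead of the robot, y to its left, z up, the work surface at z = 0. Lengths are in mm, angles in rad, forces in N, time in s.
With the tool pointing down it reaches from about 400 to 875 mm from the base axis. Payload 19.3 kg.
Tool frame: the origin (TCP) lies at the very end of the fingers, on their centre line; the grasp point (between the pads) lies behind it (manip.pinch_z is the z of the grasp point in the tool frame, in mm); z points along the fingers, y is the line along which they close (so a half turn about z gives the same grasp; the last joint's range is limited). The gripper opens to 85 mm and grips with 20 to 120 N. Pads are 22 mm wide; open, the fingers measure 114 mm over their backs; the gripper's body (76 mm by 85 mm) begins 54 mm behind the grasp point. The pads swing forward as they close: fully open they stand 13 mm farther back than shut.
Start: joints at [1.088, 0.521, -0.036, 1.599, 0.021, 1.021, -0.113], TCP at [250.707, -572.504, 231.291] pointing down, gripper open.
Joint ranges: [-2.91, 2.91], [-0.3, 2.13], [-1.5, 1.42], [0.17, 2.43], [-1.26, 4.41], [0.16, 1.93], [-2.52, 2.52]. Speed limits (rad/s): [1.89, 1.89, 2.39, 2.39, 3.01, 3.01, 3.01].

INTERFACE

Orientations are given as a unit quaternion [w, x, y, z].
In Python, from bench import manip gives the robot as it stands.
- The arm moves only by the tool apply_moves, never from a script. Its argument "series" is a list of rows, each a list of 7 numbers: the shift along the tool's x, y, z in m, then the turn, a rotation vector about the tool's x, y, z in rad, then the opening, from 0 (shut) to 1 (fully open). In form: [[x, y, z, rx, ry, rz, hand], ...]. A call has 1 to 20 rows; each row is the pose to reach, as a shift and turn from the pose commanded when the call began, along the tool's axes at that moment; what a row does not reach only later rows make up. A row lasts 1/12 s, in which the tool goes at most 41.7 mm and 7.16 degrees, less where a joint would pass 70% of its speed; a pose out of reach is approached as far as the arm can. A call with a gripper value outside its range is refused whole. The fingers move at their own pace and stop on an object; "newtons" is the grip in N (left out, the last holds). Time passes only in rows, so rows that repeat a pose let the fingers close. It gives the time, the measured TCP pose, the force, the opening and the grip force at its end, in the units of the state.
- manip.sense(): the state, without advancing time (a new reading comes with each control period).
- manip.get_image(name): name is "side" or "top" or "wrist"; returns a dict with "img" (400x640x3 uint8, red, green, blue), "intrinsics" (3x3 intrinsics, pixels), "k1" (the pictures are not rectified: a ray, as slopes to the right and down, at radius r is drawn at 1 + k1 r^2 times it, then the intrinsics apply), "cam_to_world" (4x4, takes a point from camera to world coordinates); the wrist camera has in their place "tool_from_camera" (4x4, takes a point from camera to tool coordinates, whose origin is the TCP and whose axes are the flange's). Camera axes: x right, y up, looking along -z (the intrinsics and any distortion apply to the point x, -y, -z); pixel columns grow to the right and rows downward; lengths in mm; the calibration is good to about 2 mm. A picture is of the moment at which its call begins: read the wrist's pose just before it. There is no depth.
- manip.job_done(): hands the job in; it is judged then, once.
The state is a dict: "clock": time; "q": joint angles; "qd": joint speeds; "tau": joint torques, N m; "eef_pos": TCP position; "orientation": TCP orientation; "force": force on the tool from outside, world axes, zero at the start; "torque": the same for the moment, N m; "opening": finger opening in mm; "gripper_force": force on a finger pad.
Only numpy, scipy, OpenCV 4.12 (cv2) and the standard library are available. Lean on these libraries where they do the work, as an engineer would, in place of code of your own. Each camera call takes 0.05 s, during which the arm holds its last target. There are 200 camera calls.

## Working session

There is one attempt and no reset: what is moved stays moved. The work goes in short steps, Python scripts to look and compute and a tool call to move; the robot and the scene stay as the last step left them, time stands still between calls to the robot, and variables do not carry over. Pictures are saved under pics/ and viewed, at most 10 in all, crops included, and the job is handed in when it is done.

Besides the shell and the picture viewer there is one more tool, called after ">>>" as name([rows], argument=value, ...), one row to a line, values as JSON. apply_moves: Moves the arm, as the interface text tells. Its arguments: {"type":"object","properties":{"series":{"type":"array"},"newtons":{"type":"number"}},"required":["series"]}

```bash
ls; mkdir -p pics; cat > h.py <<'E'
import numpy as np, cv2
from bench import manip
from scipy.spatial.transform import Rotation as R
def rot():
    s=manip.sense(); w,x,y,z=s["orientation"]; return s,R.from_quat([x,y,z,w])
def grab(name):
    s,r=rot(); d=manip.get_image(name)
    if name=="wrist":
        T=np.eye(4);T[:3,:3]=r.as_matrix();T[:3,3]=s["eef_pos"]
        d["cam_to_world"]=T@np.array(d["tool_from_camera"])
    return d
def ray(d,u,v):
    K=np.array(d["intrinsics"],float)
    p=cv2.undistortPoints(np.array([[[u,v]]],float),K,np.array([d["k1"],0,0,0,0.]))[0,0]
    M=np.array(d["cam_to_world"]); return M[:3,3],M[:3,:3]@np.array([p[0],-p[1],-1])
def onz(d,u,v,z):
    o,r=ray(d,u,v); return o+r*(z-o[2])/r[2]
def totool(p):  # world vector from TCP to p in tool axes, m
    s,r=rot(); return r.inv().apply(np.array(p)-s["eef_pos"])/1000
def save(d,f): cv2.imwrite(f,cv2.cvtColor(d["img"],cv2.COLOR_RGB2BGR))
E
python3 - <<'E'
from h import *
import pickle
for n in("top","side"):
    d=grab(n); save(d,f"pics/{n}.png"); pickle.dump(d,open(n+".pkl","wb")); print(n,d["intrinsics"],d["k1"],np.round(d["cam_to_world"],3).tolist())
s=manip.sense(); print(s["eef_pos"],s["orientation"],s["opening"],manip.pinch_z)
E
```

```text
pics
top [[377.88116887   0.         319.00006283]
 [  0.         377.88116887 192.04823479]
 [  0.           0.           1.        ]] -0.015148930104967763 [[0.025, 0.994, -0.104, 385.139], [-1.0, 0.025, 0.0, -91.183], [0.003, 0.104, 0.995, 1054.418], [0.0, 0.0, 0.0, 1.0]]
side [[397.23782839   0.         323.38669735]
 [  0.         397.23782839 197.8624711 ]
 [  0.           0.           1.        ]] 0.010882591084411973 [[-0.934, 0.208, -0.289, 109.493], [-0.356, -0.565, 0.744, 860.729], [-0.008, 0.798, 0.603, 850.38], [0.0, 0.0, 0.0, 1.0]]
[ 250.5747884  -572.26131125  230.81925942] [-4.55331571e-04  9.78773547e-01  2.04944175e-01 -1.46391903e-04] 85.73910676638008 -18.700000000000003
```

View pics/top.png

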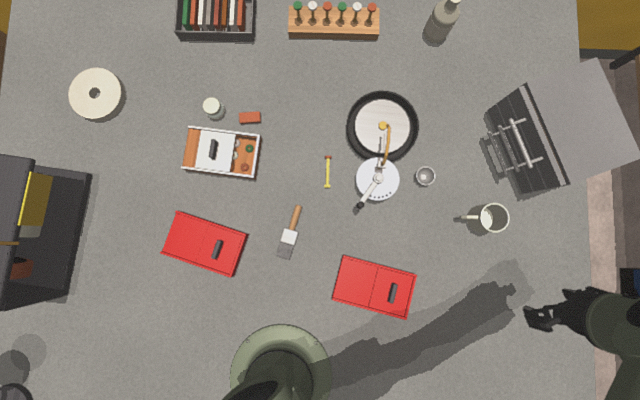

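View pics/side.png

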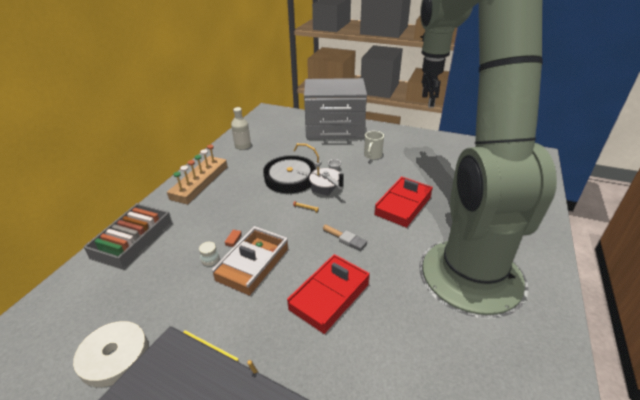

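The top view shows three box-like things: a wooden one with an aluminium cover and stones at (221,152), and red ones at (204,243) and (374,287). The wooden one is meant, since it isn't red and has stones at its right end (world -y). The lever knob is at about (360,206), the pivot at (378,178) and the pan at (382,125). I'll confirm with a crop.

```bash
python3 - <<'E'
from h import *
import pickle
d=pickle.load(open("top.pkl","rb")); im=cv2.cvtColor(d["img"],cv2.COLOR_RGB2BGR)
a=im[115:190,170:270]; b=im[140:215,330:430]
cv2.imwrite("pics/crop.png",np.vstack([cv2.resize(c,None,fx=4,fy=4,interpolation=cv2.INTER_CUBIC) for c in(a,b)]))
g=im.max(2)
def blob(x0,y0,x1,y1,t):
    m=(g[y0:y1,x0:x1]<t).astype(np.uint8); n,l,s,c=cv2.connectedComponentsWithStats(m)
    for i in range(1,n):
        if s[i,4]>8: 
            ys,xs=np.where(l==i); r=cv2.minAreaRect(np.stack([xs,ys],1).astype(np.float32)); print(s[i],c[i]+[x0,y0],r)
blob(195,130,235,170,70); print(); blob(345,190,380,220,60)
for n,u,v,z in[("handle",213,149,77),("knob",360,206,112),("pivot",378,178,66),("pan",383,126,45)]: print(n,onz(d,u,v,z))
E
```

```text
[17 11  5 18 41] [214.43902439 150.19512195] ((19.5867919921875, 19.703773498535156), (2.3957509994506836, 17.261693954467773), 10.619654655456543)

handle [594.20650485 190.58346304  77.        ]
knob [ 451.20953392 -194.65025486  112.        ]
pivot [ 529.72944833 -246.26490899   66.        ]
pan [ 676.98084414 -262.07711528   45.        ]
```

View pics/crop.png

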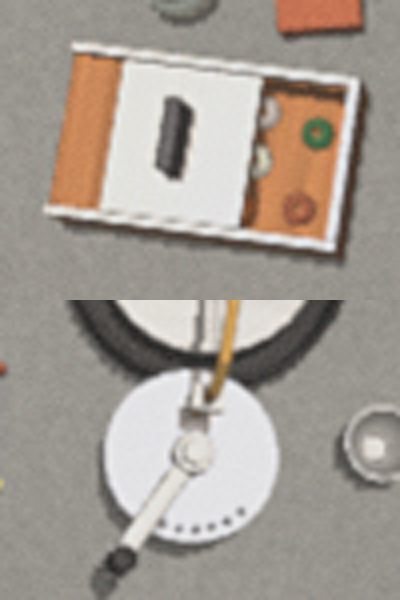

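The crop confirms it: a wooden box with an aluminium cover, a dark handle, and stones on the right. The lever has a black knob and lies at its stop, with dots going round to the right. Next I'll work out the box axis and the approach.

```bash
python3 - <<'E'
from h import *
import pickle
d=pickle.load(open("top.pkl","rb"))
P=[onz(d,170+u/4,115+v/4,47) for u,v in[(72,42),(360,77),(337,250),(43,210)]]
print(np.round(P)); e=(P[1]+P[2]-P[0]-P[3]); print("box c",np.mean(P,0),"-y ang",np.degrees(np.arctan2(e[1],e[0])), "len",np.linalg.norm(e)/2)
h=onz(d,214,149.3,77); print("handle",h)
s,r=rot(); yt=r.apply([0,1,0]); print("tool y ang",np.degrees(np.arctan2(yt[1],yt[0])),"tool",totool([h[0],h[1],230]))
E
```

```text
[[664. 271.  47.]
 [645.  73.  47.]
 [525.  84.  47.]
 [548. 284.  47.]]
box c [595.50989387 178.05350729  47.        ] -y ang -96.00767510145549 len 200.0378435691101
handle [593.46821192 187.90227896  77.        ]
tool y ang -66.34753778052915 tool [ 0.61905751 -0.5587409   0.00128895]
```

>>> apply_moves([
  [0.619, -0.559, 0, 0, 0, 0.518, 1],
  [0.619, -0.559, 0, 0, 0, 0.518, 1],
  [0.619, -0.559, 0, 0, 0, 0.518, 1],
  [0.619, -0.559, 0, 0, 0, 0.518, 1],
  [0.619, -0.559, 0, 0, 0, 0.518, 1],
  [0.619, -0.559, 0, 0, 0, 0.518, 1],
  [0.619, -0.559, 0, 0, 0, 0.518, 1],
  [0.619, -0.559, 0, 0, 0, 0.518, 1],
  [0.619, -0.559, 0, 0, 0, 0.518, 1],
  [0.619, -0.559, 0, 0, 0, 0.518, 1],
  [0.619, -0.559, 0, 0, 0, 0.518, 1],
  [0.619, -0.559, 0, 0, 0, 0.518, 1],
  [0.619, -0.559, 0, 0, 0, 0.518, 1],
  [0.619, -0.559, 0, 0, 0, 0.518, 1],
  [0.619, -0.559, 0, 0, 0, 0.518, 1],
  [0.619, -0.559, 0, 0, 0, 0.518, 1],
  [0.619, -0.559, 0, 0, 0, 0.518, 1],
  [0.619, -0.559, 0, 0, 0, 0.518, 1],
  [0.619, -0.559, 0, 0, 0, 0.518, 1],
  [0.619, -0.559, 0, 0, 0, 0.518, 1],
])

```text
clock: 1.77
eef_pos: [591.7, 185.2, 231.1]
orientation: [0.0, 0.999, -0.053, -0.0]
force: [0.1, -0.7, 0.0]
opening: 85.6
gripper_force: 0.0
```

```bash
python3 - <<'E'
from h import *
import pickle
d=grab("wrist"); save(d,"pics/w1.png"); pickle.dump(d,open("w1.pkl","wb"))
print(np.round(d["cam_to_world"],2).tolist(), manip.sense()["eef_pos"])
E
```

```text
[[-0.11, 0.94, 0.32, 673.82], [-0.99, -0.1, -0.03, 176.19], [-0.0, -0.32, 0.95, 373.64], [0.0, 0.0, 0.0, 1.0]] [592.96333012 193.86840775 230.6610129 ]
```

View pics/w1.png

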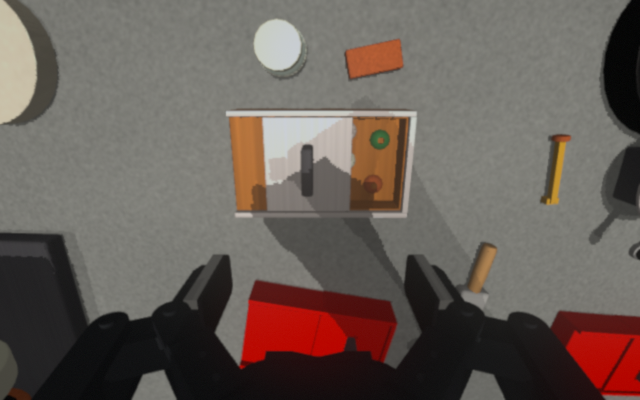

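The wrist view shows the handle as a dark bar, columns 301–313 and rows 145–195. The box rails run from (227,112) to (416,112) and from (236,215) to (407,215).

```bash
python3 - <<'E'
from h import *
import pickle
d=pickle.load(open("w1.pkl","rb")); 
P=[onz(d,u,v,47) for u,v in[(227,112),(416,112),(407,216),(236,216)]]
e=(P[1]+P[2]-P[0]-P[3]); print("box c",np.mean(P,0),"ang",np.degrees(np.arctan2(e[1],e[0])), "len",np.linalg.norm(e)/2)
a,b=onz(d,307,146,77),onz(d,307,186,77); print(a,b)
g=d["img"].max(2)[140:205,290:325]; m=(g<75).astype(np.uint8); n,l,s,c=cv2.connectedComponentsWithStats(m); i=1+s[1:,4].argmax(); print(s[i]+[290,140,0,0,0])
h=onz(d,s[i,0]+290+s[i,2]/2,165,77); print(h, totool([*h[:2],50]))
s,r=rot(); yt=r.apply([0,1,0]); print("tool y ang",np.degrees(np.arctan2(yt[1],yt[0])),s["eef_pos"])
E
```

```text
box c [598.61539083 180.5366422   47.        ] ang -96.01896996344898 len 197.7292058219826
[627.4653726  192.11159798  77.        ] [587.07213034 196.83801005  77.        ]
[301 158  12  39 303]
[608.69027243 194.30642029  77.        ] [ 0.01567941 -0.00121429  0.18066159]
tool y ang -95.65447509812886 [592.96333012 193.86840775 230.6610129 ]
```

>>> apply_moves([
  [0.007, -0.001, 0.04, 0, 0, 0, 1],
  [0.007, -0.001, 0.08, 0, 0, 0, 1],
  [0.007, -0.001, 0.12, 0, 0, 0, 1],
  [0.007, -0.001, 0.15, 0, 0, 0, 1],
  [0.007, -0.001, 0.17, 0, 0, 0, 1],
  [0.007, -0.001, 0.18, 0, 0, 0, 1],
  [0.007, -0.001, 0.18, 0, 0, 0, 1],
  [0.007, -0.001, 0.18, 0, 0, 0, 0],
  [0.007, -0.001, 0.18, 0, 0, 0, 0],
  [0.007, -0.001, 0.18, 0, 0, 0, 0],
  [0.007, -0.001, 0.18, 0, 0, 0, 0],
  [0.007, -0.001, 0.18, 0, 0, 0, 0],
  [0.007, -0.001, 0.18, 0, 0, 0, 0],
  [0.007, -0.001, 0.18, 0, 0, 0, 0],
  [0.007, -0.001, 0.18, 0, 0, 0, 0],
  [0.007, -0.001, 0.18, 0, 0, 0, 0],
], newtons=30)

```text
clock: 3.15
eef_pos: [598.9, 183.9, 52.0]
orientation: [-0.0, 0.999, -0.053, 0.0]
force: [-0.4, 1.1, 7.4]
opening: 11.4
gripper_force: 33.2
```

>>> apply_moves([
  [0, 0.008, 0, 0, 0, 0, 0],
  [0, 0.016, 0, 0, 0, 0, 0],
  [0, 0.024, 0, 0, 0, 0, 0],
  [0, 0.032, 0, 0, 0, 0, 0],
  [0, 0.037, 0, 0, 0, 0, 0],
  [0, 0.04, 0, 0, 0, 0, 0],
  [0, 0.042, 0, 0, 0, 0, 0],
  [0, 0.044, 0, 0, 0, 0, 0],
  [0, 0.044, 0, 0, 0, 0, 0],
  [0, 0.044, 0, 0, 0, 0, 0],
])

```text
clock: 3.98
eef_pos: [594.1, 139.1, 52.0]
orientation: [0.0, 0.999, -0.053, 0.0]
force: [-1.9, -0.9, 10.7]
opening: 11.4
gripper_force: 33.7
```

>>> apply_moves([
  [0, 0.002, 0, 0, 0, 0, 0],
  [0, 0.004, 0, 0, 0, 0, 0],
  [0, 0.006, 0, 0, 0, 0, 0],
  [0, 0.006, 0, 0, 0, 0, 0],
])

```text
clock: 4.32
eef_pos: [593.8, 136.4, 52.0]
orientation: [-0.002, 0.999, -0.052, 0.001]
force: [1.0, 15.4, 3.6]
opening: 11.3
gripper_force: 32.7
```

>>> apply_moves([
  [0, 0.001, 0, 0, 0, 0, 0],
  [0, 0.002, 0, 0, 0, 0, 0],
  [0, 0.002, 0, 0, 0, 0, 0],
  [0, 0.002, 0, 0, 0, 0, 0],
])

```text
clock: 4.65
eef_pos: [593.8, 136.3, 52.1]
orientation: [-0.003, 0.999, -0.051, 0.001]
force: [3.5, 23.6, -0.5]
opening: 11.3
gripper_force: 32.3
```

>>> apply_moves([
  [0, -0.003, 0, 0, 0, 0, 0],
  [0, -0.0045, 0, 0, 0, 0, 0],
  [0, -0.0045, 0, 0, 0, 0, 0],
  [0, -0.0045, 0, 0, 0, 0, 1],
  [0, -0.0045, 0, 0, 0, 0, 1],
  [0, -0.0045, 0, 0, 0, 0, 1],
  [0, -0.0045, 0, 0, 0, 0, 1],
  [0, -0.0045, 0, 0, 0, 0, 1],
  [0, -0.0045, 0, 0, 0, 0, 1],
  [0, -0.0045, -0.03, 0, 0, 0, 1],
  [0, -0.0045, -0.07, 0, 0, 0, 1],
  [0, -0.0045, -0.11, 0, 0, 0, 1],
  [0, -0.0045, -0.15, 0, 0, 0, 1],
  [0, -0.0045, -0.18, 0, 0, 0, 1],
  [0, -0.0045, -0.18, 0, 0, 0, 1],
  [0, -0.0045, -0.18, 0, 0, 0, 1],
])

```text
clock: 5.98
eef_pos: [594.1, 136.4, 233.0]
orientation: [-0.0, 0.999, -0.053, 0.001]
force: [0.1, -0.0, -1.2]
opening: 85.4
gripper_force: 0.0
```

```bash
python3 - <<'E'
from h import *
import pickle
d=grab("wrist"); save(d,"pics/w2.png"); pickle.dump(d,open("w2.pkl","wb"))
print(manip.sense()["eef_pos"])
E
```

```text
[593.4470874  136.18100173 231.46339681]
```

View pics/w2.png

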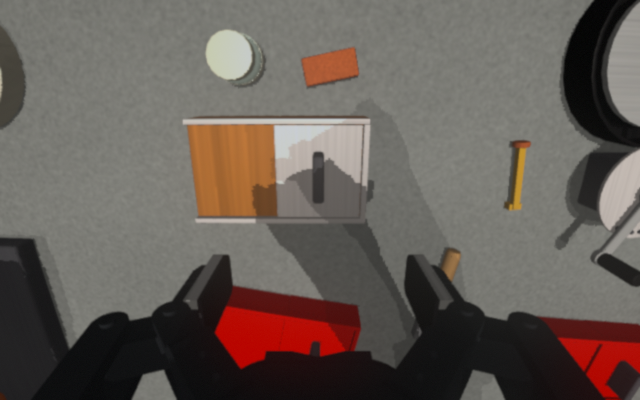

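The wrist view shows the cover shut: it reaches the end wall at column 368 and no stones are visible. Next is the lever.

```bash
python3 - <<'E'
from h import *
print(totool([451,-195,210])); s,r=rot(); yt=r.apply([0,1,0]); print(np.degrees(np.arctan2(yt[1],yt[0])),s["q"])
E
```

```text
[-0.10685485  0.34432282  0.02136681]
-96.03420350296186 [-0.19292759  0.49970927 -0.18780955  1.63847058  0.10581828  1.01282814
 -2.09045937]
```

>>> apply_moves([
  [-0.107, 0.344, 0.02, 0, 0, 0.49, 1],
  [-0.107, 0.344, 0.02, 0, 0, 0.49, 1],
  [-0.107, 0.344, 0.02, 0, 0, 0.49, 1],
  [-0.107, 0.344, 0.02, 0, 0, 0.49, 1],
  [-0.107, 0.344, 0.02, 0, 0, 0.49, 1],
  [-0.107, 0.344, 0.02, 0, 0, 0.49, 1],
  [-0.107, 0.344, 0.02, 0, 0, 0.49, 1],
  [-0.107, 0.344, 0.02, 0, 0, 0.49, 1],
  [-0.107, 0.344, 0.02, 0, 0, 0.49, 1],
  [-0.107, 0.344, 0.02, 0, 0, 0.49, 1],
  [-0.107, 0.344, 0.02, 0, 0, 0.49, 1],
  [-0.107, 0.344, 0.02, 0, 0, 0.49, 1],
  [-0.107, 0.344, 0.02, 0, 0, 0.49, 1],
  [-0.107, 0.344, 0.02, 0, 0, 0.49, 1],
])

```text
clock: 7.2
eef_pos: [451.3, -193.5, 211.0]
orientation: [-0.0, 0.956, -0.292, -0.0]
force: [0.5, 0.5, -0.2]
opening: 85.8
gripper_force: 0.0
```

```bash
python3 - <<'E'
from h import *
import pickle
d=grab("wrist"); save(d,"pics/w3.png"); pickle.dump(d,open("w3.pkl","wb"))
print(manip.sense()["eef_pos"],manip.sense()["q"])
E
```

```text
[ 451.22675411 -193.7036159   211.05728869] [ 2.82449617e-01  3.36440691e-01  3.01738933e-03  1.96717126e+00
 -1.55803550e-03  8.38437899e-01 -1.87812250e+00]
```

View pics/w3.png

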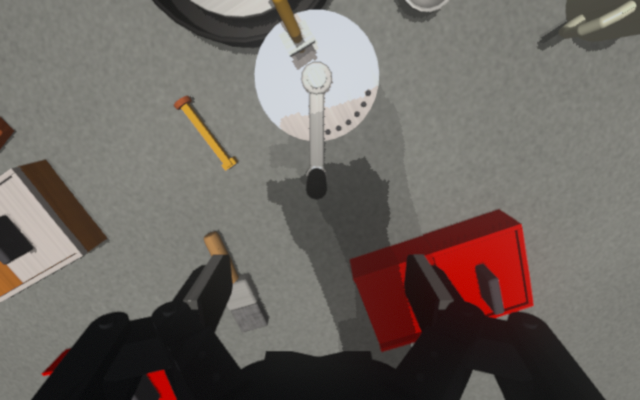

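The wrist view shows the knob's black blob at about (317,183), with its top near row 188. The hub is at (317,77) on the light plate, and the lever points straight down the image.

```bash
python3 - <<'E'
from h import *
import pickle
d=pickle.load(open("w3.pkl","rb")); im=d["img"]
g=im.max(2); m=(g[155:215,295:340]<60).astype(np.uint8); n,l,s,c=cv2.connectedComponentsWithStats(m); i=1+s[1:,4].argmax(); b=s[i]+[295,155,0,0,0]; print(b)
w=b[2]; u=b[0]+w/2; v=b[1]+b[3]-w/2; k=onz(d,u,v,112); print("knob",k)
# plate edge points -> world circle at z~57
pts=np.array([onz(d,u,v,55)[:2] for u,v in[(255,75),(379,75),(318,10),(273,32),(362,32),(270,117),(300,138),(365,114)]])
A=np.c_[2*pts,np.ones(len(pts))]; x=np.linalg.lstsq(A,(pts**2).sum(1),rcond=None)[0]; print("plate c",x[:2],"r",np.sqrt(x[2]+x[:2]@x[:2]))
pv=x[:2]; print("hub",onz(d,317,77,66)); e=k[:2]-pv; print("L",np.linalg.norm(e),"ang",np.degrees(np.arctan2(e[1],e[0])))
s,r=rot(); xt=r.apply([1,0,0]); print("tool x ang",np.degrees(np.arctan2(xt[1],xt[0])))
print(totool([*k[:2],72]))
E
```

```text
[306 169  22  31 539]
knob [ 458.40209814 -196.9862768   112.        ]
plate c [ 531.91975997 -246.29070455] r 56.41115373439765
hub [ 532.7133502  -247.01170217   66.        ]
L 88.5199028263212 ang 146.15232198505615
tool x ang -34.01456979542635
[ 0.00785111 -0.00129062  0.13905353]
```

>>> apply_moves([
  [0.008, -0.001, 0.04, 0, 0, 0, 1],
  [0.008, -0.001, 0.08, 0, 0, 0, 1],
  [0.008, -0.001, 0.11, 0, 0, 0, 1],
  [0.008, -0.001, 0.13, 0, 0, 0, 1],
  [0.008, -0.001, 0.139, 0, 0, 0, 1],
  [0.008, -0.001, 0.139, 0, 0, 0, 1],
  [0.008, -0.001, 0.139, 0, 0, 0, 0],
  [0.008, -0.001, 0.139, 0, 0, 0, 0],
  [0.008, -0.001, 0.139, 0, 0, 0, 0],
  [0.008, -0.001, 0.139, 0, 0, 0, 0],
  [0.008, -0.001, 0.139, 0, 0, 0, 0],
  [0.008, -0.001, 0.139, 0, 0, 0, 0],
  [0.008, -0.001, 0.139, 0, 0, 0, 0],
  [0.008, -0.001, 0.139, 0, 0, 0, 0],
  [0.008, -0.001, 0.139, 0, 0, 0, 0],
], newtons=40)

```text
clock: 8.5
eef_pos: [458.6, -198.0, 72.9]
orientation: [-0.0, 0.956, -0.293, 0.0]
force: [-0.8, 2.7, 9.7]
opening: 17.2
gripper_force: 38.7
```

```bash
cat >> h.py <<'E'
PV=np.array([532.3,-246.6])
def lev():
    s,r=rot(); e=np.array(s["eef_pos"])[:2]-PV; a=np.arctan2(e[1],e[0]); t=np.array([-np.sin(a),np.cos(a)]); f=np.array(s["force"])
    xt=r.apply([1,0,0]); print("t %.2f ang %.4f L %.1f Ft %.2f Fr %.2f toolx %.4f"%(s["clock"],a,np.hypot(*e),f[:2]@t,f[:2]@e/np.hypot(*e),np.arctan2(xt[1],xt[0])),np.round(f,1),s["opening"],s["gripper_force"])
def arc(da,n):  # shift in tool axes of circular arc by steps, from tool x along inward radial, L=90
    for i in range(1,n+1):
        th=da*i/n; print([round(.09*(1-np.cos(th)),4),round(.09*np.sin(th),4),0,0,0,round(-th,4),0])
E
python3 - <<'E'
from h import *
lev(); arc(.22,8)
E
```

```text
t 8.50 ang 2.5581 L 88.3 Ft -1.77 Fr 2.18 toolx -0.5951 [-0.8  2.7  9.7] 17.1723633778117 38.6870276927948
[np.float64(0.0), np.float64(0.0025), 0, 0, 0, -0.0275, 0]
[np.float64(0.0001), np.float64(0.0049), 0, 0, 0, -0.055, 0]
[np.float64(0.0003), np.float64(0.0074), 0, 0, 0, -0.0825, 0]
[np.float64(0.0005), np.float64(0.0099), 0, 0, 0, -0.11, 0]
[np.float64(0.0008), np.float64(0.0123), 0, 0, 0, -0.1375, 0]
[np.float64(0.0012), np.float64(0.0148), 0, 0, 0, -0.165, 0]
[np.float64(0.0017), np.float64(0.0172), 0, 0, 0, -0.1925, 0]
[np.float64(0.0022), np.float64(0.0196), 0, 0, 0, -0.22, 0]
```

>>> apply_moves([
  [0, 0.0025, 0, 0, 0, -0.0275, 0],
  [0.00014, 0.00495, 0, 0, 0, -0.055, 0],
  [0.00014, 0.00495, 0, 0, 0, -0.055, 0],
  [0.00014, 0.00495, 0, 0, 0, -0.055, 0],
  [0.00014, 0.00495, 0, 0, 0, -0.055, 0],
])

```text
clock: 8.92
eef_pos: [456.1, -202.1, 72.9]
orientation: [-0.0, 0.964, -0.267, 0.001]
force: [0.1, 4.3, 9.0]
opening: 16.8
gripper_force: 38.8
```

>>> apply_moves([
  [0, 0.0025, 0, 0, 0, -0.0275, 0],
  [0.00014, 0.00495, 0, 0, 0, -0.055, 0],
  [0.00014, 0.00495, 0, 0, 0, -0.055, 0],
  [0.00014, 0.00495, 0, 0, 0, -0.055, 0],
  [0.00014, 0.00495, 0, 0, 0, -0.055, 0],
])

```text
clock: 9.33
eef_pos: [453.6, -206.7, 72.9]
orientation: [-0.0, 0.971, -0.24, 0.001]
force: [0.5, 2.7, 8.7]
opening: 17.0
gripper_force: 38.8
```

>>> apply_moves([
  [0, 0.0025, 0, 0, 0, -0.0275, 0],
  [0.00014, 0.00495, 0, 0, 0, -0.055, 0],
  [0.00014, 0.00495, 0, 0, 0, -0.055, 0],
  [0.00014, 0.00495, 0, 0, 0, -0.055, 0],
  [0.00014, 0.00495, 0, 0, 0, -0.055, 0],
])

```text
clock: 9.75
eef_pos: [451.4, -211.2, 72.9]
orientation: [-0.0, 0.977, -0.213, 0.001]
force: [0.6, 3.1, 8.4]
opening: 17.0
gripper_force: 38.8
```

>>> apply_moves([
  [0, 0.0025, 0, 0, 0, -0.0275, 0],
  [0.00014, 0.00495, 0, 0, 0, -0.055, 0],
  [0.00014, 0.00495, 0, 0, 0, -0.055, 0],
  [0.00014, 0.00495, 0, 0, 0, -0.055, 0],
  [0.00014, 0.00495, 0, 0, 0, -0.055, 0],
])

```text
clock: 10.17
eef_pos: [449.7, -215.5, 72.9]
orientation: [-0.0, 0.982, -0.186, 0.001]
force: [1.5, 4.0, 8.6]
opening: 16.9
gripper_force: 38.9
```

```bash
python3 -c "
from h import *
lev()"
```

```text
t 10.17 ang 2.7811 L 88.2 Ft -4.32 Fr -0.01 toolx -0.3749 [1.5 4.  8.6] 16.873282708843327 38.89064848423004
```

>>> apply_moves([
  [3e-05, 0.00248, 0, 0, 0, -0.0275, 0],
  [3e-05, 0.00248, 0, 0, 0, -0.0275, 0],
  [3e-05, 0.00248, 0, 0, 0, -0.0275, 0],
  [3e-05, 0.00248, 0, 0, 0, -0.0275, 0],
  [3e-05, 0.00248, 0, 0, 0, -0.0275, 0],
])

```text
clock: 10.58
eef_pos: [448.9, -217.7, 72.9]
orientation: [-0.0, 0.985, -0.173, 0.001]
force: [3.0, 3.9, 7.6]
opening: 16.8
gripper_force: 38.9
```

>>> apply_moves([
  [3e-05, 0.00248, 0, 0, 0, -0.0275, 0],
  [3e-05, 0.00248, 0, 0, 0, -0.0275, 0],
  [3e-05, 0.00248, 0, 0, 0, -0.0275, 0],
  [3e-05, 0.00248, 0, 0, 0, -0.0275, 0],
  [3e-05, 0.00248, 0, 0, 0, -0.0275, 0],
])

```text
clock: 11.0
eef_pos: [448.1, -220.0, 72.9]
orientation: [-0.0, 0.987, -0.159, 0.001]
force: [2.1, 5.3, 7.4]
opening: 16.9
gripper_force: 38.9
```

>>> apply_moves([
  [3e-05, 0.00248, 0, 0, 0, -0.0275, 0],
  [3e-05, 0.00248, 0, 0, 0, -0.0275, 0],
  [3e-05, 0.00248, 0, 0, 0, -0.0275, 0],
  [3e-05, 0.00248, 0, 0, 0, -0.0275, 0],
  [3e-05, 0.00248, 0, 0, 0, -0.0275, 0],
])

```text
clock: 11.42
eef_pos: [447.4, -222.5, 72.9]
orientation: [-0.0, 0.989, -0.146, 0.001]
force: [2.0, 3.1, 7.9]
opening: 17.0
gripper_force: 38.9
```

>>> apply_moves([
  [3e-05, 0.00248, 0, 0, 0, -0.0275, 0],
  [3e-05, 0.00248, 0, 0, 0, -0.0275, 0],
  [3e-05, 0.00248, 0, 0, 0, -0.0275, 0],
  [3e-05, 0.00248, 0, 0, 0, -0.0275, 0],
  [3e-05, 0.00248, 0, 0, 0, -0.0275, 0],
])

```text
clock: 11.83
eef_pos: [446.8, -225.0, 72.9]
orientation: [0.0, 0.991, -0.132, 0.001]
force: [2.4, 2.7, 7.1]
opening: 17.1
gripper_force: 38.9
```

>>> apply_moves([
  [3e-05, 0.00248, 0, 0, 0, -0.0275, 0],
  [3e-05, 0.00248, 0, 0, 0, -0.0275, 0],
  [3e-05, 0.00248, 0, 0, 0, -0.0275, 0],
  [3e-05, 0.00248, 0, 0, 0, -0.0275, 0],
  [3e-05, 0.00248, 0, 0, 0, -0.0275, 0],
])

```text
clock: 12.25
eef_pos: [446.2, -227.5, 72.9]
orientation: [0.0, 0.993, -0.118, 0.001]
force: [2.7, 1.4, 6.4]
opening: 17.0
gripper_force: 38.9
```

>>> apply_moves([
  [3e-05, 0.00248, 0, 0, 0, -0.0275, 0],
  [3e-05, 0.00248, 0, 0, 0, -0.0275, 0],
  [3e-05, 0.00248, 0, 0, 0, -0.0275, 0],
  [3e-05, 0.00248, 0, 0, 0, -0.0275, 0],
  [3e-05, 0.00248, 0, 0, 0, -0.0275, 0],
])

```text
clock: 12.67
eef_pos: [445.7, -229.9, 72.9]
orientation: [0.0, 0.995, -0.105, 0.001]
force: [3.5, 2.0, 6.6]
opening: 17.1
gripper_force: 39.0
```

>>> apply_moves([
  [3e-05, 0.00248, 0, 0, 0, -0.0275, 0],
  [3e-05, 0.00248, 0, 0, 0, -0.0275, 0],
  [3e-05, 0.00248, 0, 0, 0, -0.0275, 0],
  [3e-05, 0.00248, 0, 0, 0, -0.0275, 0],
  [3e-05, 0.00248, 0, 0, 0, -0.0275, 0],
])

```text
clock: 13.08
eef_pos: [445.3, -232.2, 72.9]
orientation: [-0.0, 0.996, -0.091, 0.001]
force: [3.4, 3.3, 5.8]
opening: 17.2
gripper_force: 39.0
```

>>> apply_moves([
  [3e-05, 0.00248, 0, 0, 0, -0.0275, 0],
  [3e-05, 0.00248, 0, 0, 0, -0.0275, 0],
  [3e-05, 0.00248, 0, 0, 0, -0.0275, 0],
  [3e-05, 0.00248, 0, 0, 0, -0.0275, 0],
  [3e-05, 0.00248, 0, 0, 0, -0.0275, 0],
])

```text
clock: 13.5
eef_pos: [444.9, -234.4, 72.9]
orientation: [-0.0, 0.997, -0.077, 0.001]
force: [4.7, 3.9, 5.2]
opening: 16.7
gripper_force: 39.0
```

```bash
python3 -c "
from h import *
lev()"
```

```text
t 13.50 ang 3.0031 L 88.2 Ft -4.53 Fr -4.16 toolx -0.1545 [4.7 3.9 5.2] 16.72066874495998 39.03012692928314
```

```bash
cat > fit.py <<'E'
from h import *
from scipy.optimize import least_squares
D=np.loadtxt("log.txt"); e=D[:,:2]-PV; a=np.arctan2(e[:,1],e[:,0])%(2*np.pi); Ft=D[:,2]*np.sin(a)-D[:,3]*np.cos(a)
def model(p,t): return p[0]+1.36*(t-p[1])+p[2]*np.sin(2*np.pi*(t-p[1])/.22)
best=min((least_squares(lambda p:model(p,a)-Ft,[2.8,2.53+o,2]) for o in(-.05,0,.05)),key=lambda r:r.cost)
print(np.c_[a,Ft,best.fun].round(3)); p=best.x; J=best.jac; cov=np.linalg.inv(J.T@J)*2*best.cost/(len(a)-3)
print("bias,zero,amp",p,np.sqrt(np.diag(cov)),"third at",p[1]+.66,"now",a[-1])
E
cat > log.txt <<'E'
456.1 -202.1 0.1 4.3
453.6 -206.7 .5 2.7
451.4 -211.2 .6 3.1
449.7 -215.5 1.5 4
448.9 -217.7 3 3.9
448.1 -220 2.1 5.3
447.4 -222.5 2 3.1
446.8 -225 2.4 2.7
446.2 -227.5 2.7 1.4
445.7 -229.9 3.5 2
445.3 -232.2 3.4 3.3
444.9 -234.4 4.7 3.9
E
python3 fit.py
```

```text
[[ 2.613e+00  3.764e+00  6.580e-01]
 [ 2.672e+00  2.634e+00 -2.000e-03]
 [ 2.729e+00  3.081e+00 -5.830e-01]
 [ 2.781e+00  4.272e+00  1.500e-02]
 [ 2.808e+00  4.667e+00  1.650e-01]
 [ 2.836e+00  5.686e+00 -1.012e+00]
 [ 2.865e+00  3.528e+00  3.050e-01]
 [ 2.894e+00  3.206e+00 -3.220e-01]
 [ 2.923e+00  1.952e+00  5.160e-01]
 [ 2.951e+00  2.627e+00  2.210e-01]
 [ 2.978e+00  3.811e+00 -7.800e-02]
 [ 3.003e+00  4.512e+00  1.170e-01]]
bias,zero,amp [3.21794367 2.53977006 1.27328818] [0.14853643 0.00576638 0.20832095] third at 3.199770062764222 now 3.0029007162155614
```

>>> apply_moves([
  [3e-05, 0.00248, 0, 0, 0, -0.0275, 0],
  [3e-05, 0.00248, 0, 0, 0, -0.0275, 0],
  [3e-05, 0.00248, 0, 0, 0, -0.0275, 0],
  [3e-05, 0.00248, 0, 0, 0, -0.0275, 0],
  [3e-05, 0.00248, 0, 0, 0, -0.0275, 0],
])

```text
clock: 13.92
eef_pos: [444.7, -236.7, 72.9]
orientation: [-0.0, 0.998, -0.063, 0.001]
force: [4.0, 5.2, 6.6]
opening: 17.1
gripper_force: 39.0
```

>>> apply_moves([
  [3e-05, 0.00248, 0, 0, 0, -0.0275, 0],
  [3e-05, 0.00248, 0, 0, 0, -0.0275, 0],
  [3e-05, 0.00248, 0, 0, 0, -0.0275, 0],
  [3e-05, 0.00248, 0, 0, 0, -0.0275, 0],
  [3e-05, 0.00248, 0, 0, 0, -0.0275, 0],
])

```text
clock: 14.33
eef_pos: [444.4, -239.2, 72.9]
orientation: [-0.0, 0.999, -0.05, 0.001]
force: [4.9, 5.2, 6.4]
opening: 16.9
gripper_force: 39.0
```

>>> apply_moves([
  [3e-05, 0.00248, 0, 0, 0, -0.0275, 0],
  [3e-05, 0.00248, 0, 0, 0, -0.0275, 0],
  [3e-05, 0.00248, 0, 0, 0, -0.0275, 0],
  [3e-05, 0.00248, 0, 0, 0, -0.0275, 0],
  [3e-05, 0.00248, 0, 0, 0, -0.0275, 0],
])

```text
clock: 14.75
eef_pos: [444.2, -241.8, 72.9]
orientation: [-0.0, 0.999, -0.036, 0.001]
force: [5.4, 5.1, 4.9]
opening: 17.1
gripper_force: 39.0
```

>>> apply_moves([
  [3e-05, 0.00248, 0, 0, 0, -0.0275, 0],
  [3e-05, 0.00248, 0, 0, 0, -0.0275, 0],
  [3e-05, 0.00248, 0, 0, 0, -0.0275, 0],
  [3e-05, 0.00248, 0, 0, 0, -0.0275, 0],
  [3e-05, 0.00248, 0, 0, 0, -0.0275, 0],
])

```text
clock: 15.17
eef_pos: [444.1, -244.4, 72.9]
orientation: [0.0, 1.0, -0.022, 0.001]
force: [5.7, 3.6, 4.9]
opening: 17.1
gripper_force: 39.0
```

>>> apply_moves([
  [3e-05, 0.00248, 0, 0, 0, -0.0275, 0],
  [3e-05, 0.00248, 0, 0, 0, -0.0275, 0],
  [3e-05, 0.00248, 0, 0, 0, -0.0275, 0],
  [3e-05, 0.00248, 0, 0, 0, -0.0275, 0],
  [3e-05, 0.00248, 0, 0, 0, -0.0275, 0],
])

```text
clock: 15.58
eef_pos: [444.1, -246.9, 72.9]
orientation: [0.0, 1.0, -0.008, 0.001]
force: [5.4, 4.0, 3.8]
opening: 17.1
gripper_force: 39.1
```

>>> apply_moves([
  [3e-05, 0.00248, 0, 0, 0, -0.0275, 0],
  [3e-05, 0.00248, 0, 0, 0, -0.0275, 0],
  [3e-05, 0.00248, 0, 0, 0, -0.0275, 0],
  [3e-05, 0.00248, 0, 0, 0, -0.0275, 0],
  [3e-05, 0.00248, 0, 0, 0, -0.0275, 0],
])

```text
clock: 16.0
eef_pos: [444.2, -249.3, 73.0]
orientation: [0.0, 1.0, 0.005, 0.001]
force: [6.2, 3.9, 2.9]
opening: 16.9
gripper_force: 39.1
```

```bash
cat >> log.txt <<'E'
444.7 -236.7 4 5.2
444.4 -239.2 4.9 5.2
444.2 -241.8 5.4 5.1
444.1 -244.4 5.7 3.6
444.1 -246.9 5.4 4.0
444.2 -249.3 6.2 3.9
E
python3 fit.py; python3 -c "
from h import *
lev()"
```

```text
[[ 2.613  3.764  0.922]
 [ 2.672  2.634  0.453]
 [ 2.729  3.081 -0.368]
 [ 2.781  4.272  0.073]
 [ 2.808  4.667  0.296]
 [ 2.836  5.686 -0.732]
 [ 2.865  3.528  0.725]
 [ 2.894  3.206  0.131]
 [ 2.923  1.952  0.874]
 [ 2.951  2.627  0.424]
 [ 2.978  3.811  0.008]
 [ 3.003  4.512  0.176]
 [ 3.029  5.616 -0.341]
 [ 3.058  5.593 -0.368]
 [ 3.087  5.386 -0.902]
 [ 3.117  3.741 -0.173]
 [ 3.145  3.982 -0.865]
 [ 3.172  3.708 -0.334]]
bias,zero,amp [3.18278072 2.32500793 1.19308149] [0.1400688  0.00607146 0.19081295] third at 2.985007928319256 now 3.1722300561067254
t 16.00 ang -3.1108 L 88.2 Ft -3.73 Fr -6.36 toolx 0.0107 [6.2 3.9 2.9] 16.935366820100697 39.083688855171204
```

>>> apply_moves([
  [0.0005, 0.0015, 0, 0, 0, -0.016, 0],
  [0.001, 0.003, 0, 0, 0, -0.033, 0],
  [0.001, 0.003, 0, 0, 0, -0.033, 0],
  [0.001, 0.003, 0, 0, 0, -0.033, 0],
  [0.001, 0.003, 0, 0, 0, -0.033, 0],
  [0.001, 0.003, 0, 0, 0, -0.033, 0],
])

```text
clock: 16.5
eef_pos: [444.3, -252.1, 72.9]
orientation: [-0.0, 1.0, 0.022, 0.001]
force: [1.4, 4.9, 8.6]
opening: 16.8
gripper_force: 39.6
```

```bash
python3 - <<'E'
from h import *
lev()
s=manip.sense(); e=s["eef_pos"]; f=s["force"]
open("log.txt","a").write(f"{e[0]} {e[1]} {f[0]} {f[1]}\n")
D=np.loadtxt("log.txt")
# circle fit of the knob path as pivot check
A=np.c_[2*D[:,:2],np.ones(len(D))]; x=np.linalg.lstsq(A,(D[:,:2]**2).sum(1),rcond=None)[0]; print("pivot fit",x[:2],np.sqrt(x[2]+x[:2]@x[:2]))
from scipy.optimize import least_squares
for pv in(PV,x[:2]):
  e=D[:,:2]-pv; a=np.arctan2(e[:,1],e[:,0])%(2*np.pi); Ft=D[:,2]*np.sin(a)-D[:,3]*np.cos(a)
  a0=np.arctan2(-198.0-pv[1],458.6-pv[0])
  for k in (0,6):
    r=least_squares(lambda p:p[0]+p[3]*(a[k:]-a0)+p[2]*np.sin(2*np.pi*(a[k:]-a0-p[1])/.22)-Ft[k:],[3,0,1.5,1]); print(k,r.x,np.sqrt(r.cost*2/len(a)),"now lever",a[-1]-a0-r.x[1])
E
```

```text
t 16.50 ang -3.0786 L 88.2 Ft -4.83 Fr -1.67 toolx 0.0435 [1.4 4.9 8.6] 16.806492877620197 39.60642457008362
pivot fit [ 531.85949954 -246.3207461 ] 87.7408161136326
0 [ 2.76260899 -0.01284296  1.30220134  3.36014285] 0.4306875602831353 now lever 0.6588105387677916
6 [ 1.52712683 -0.00935593  1.37562868  5.75759842] 0.22392235226949211 now lever 0.6553235093887242
0 [ 2.76228558 -0.01050666  1.29896175  3.31358412] 0.4376463438803432 now lever 0.6600734996383122
6 [ 1.52209634 -0.0066864   1.37353338  5.70448948] 0.22808381394006838 now lever 0.6562532442760038
```

The knob is still gripped and the fit puts the lever at 0.655–0.660 rad, which is the third click. Handing in.

```bash
python3 -c "
from h import *
print(manip.job_done())"
```

```text
the job is handed in; nothing more can be done
None
```

The job is handed in with the cover shut against its hard stop and the lever still held at the third click (about 0.66 rad by the force fit), finished at 16.5 s; I saw no sign of touching anything else, though I took no final picture.

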